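# Lock the articulator and set its stop screw a quarter turn off the seat

### The job

Swing the upper arm of the dental articulator fully closed and lock it by bringing the red-balled latch upright so that its hook goes over the pin. Then turn the brass stop screw clockwise until it seats, back it off a quarter turn, and finish still gripping the brass paddle there, held still, so that I can tighten the black lock ring under it. Leave the bowl, jar, carton and spatula where they are.

Things in the scene. Friction and masses are not known exactly. Their poses are not given: they have to be found in the camera images.
- articulator: Dental articulator fixed to the bench, aluminium, 165 x 134 mm, 120 mm high. Origin under the middle of its base; x from its front to its rear, y to its left, z up. In this frame (mm): arm hinge axis along y at x +50, z 110; stop screw axis, arm closed, at x -60, y 0; latch pivot along y at x -2, y +60.5, z 80; hinge posts 12 wide at x +50, y +-34, up to z 120.
- upper_arm (a joint): Opening of the hinged upper arm (rad): 0 closed (level, teeth together), grows as the front lifts, to 0.75. Stiff hinge: stays where left; up to 12 N down at press_spot closes it. Bar 34 mm wide, 8 thick, reaching 129 mm forward of the hinge; top face 114 mm above the bench when closed. A 6 mm cross pin sticks out to the left, 60 mm forward of the hinge.
- press_spot (a point): Free spot on the arm's top face, on its middle line, 35 mm forward of the hinge axis; 114 mm above the bench when closed. Good for pushing the arm shut with closed fingertips. Moves with the arm; z is normal to the top face.
- latch (a joint): Angle of the swing latch at the articulator's left (rad): 0 upright, locked, hook over the arm's pin; grows as it leans to the rear (+x of articulator), to 0.75. Stays where left (friction 0.04 N m); push it by the ball or bar. If upright before the arm is closed, the hook blocks the pin.
- latch_ball (a point): Centre of the red ball, 16 mm across, atop the latch, 72 mm from its pivot; 152 mm above the bench when upright. Under it a flat steel bar, 8 mm (x) by 6 mm (y); the hook points forward.
- stop_screw (a joint): How far the stop screw is backed off its seat (rad), growing anticlockwise seen from above: 0 seated on its firm stop, 1.57 a quarter turn back, at most 3.6. Clockwise seats it. Stiff thread (0.05 N m), stays where left; rises too little to matter.
- paddle (a point): Centre of the brass thumb paddle on the stop screw's axis: 27 mm long (x), 9 thick (y), 24 high (z, the screw axis), red dot on top towards +x. With the arm closed it is upright, its centre 142 mm, foot 130 mm, top 154 mm above the bench. Below it a slim stem and a black lock ring, 23 mm across, up to 119 mm.
- bowl_mid (a point): Bystander: green mixing bowl, 110 mm across, 55 mm high; point half-way up its middle.
- jar_mid (a point): Bystander: amber jar with white cap, 52 mm across, 75 mm high; point half-way up its middle.
- carton_mid (a point): Bystander: teal carton 190 x 45 x 38 mm lying flat; its centre.
- spatula_mid (a point): Bystander: spatula with wooden handle, 190 mm long, lying flat; a point over its middle.

How it is judged:
On the way, in this order (a step that is already met when the one before it is completed fails the run):
1. the upper arm is fully closed (value of joint upper_arm below 0.03 rad), for 0.1 s.
2. the latch is upright, its hook over the pin of the closed arm (value of joint latch below 0.1 rad and value of joint upper_arm below 0.03 rad), for 0.1 s.
3. the stop screw is seated (value of joint stop_screw below 0.07 rad and value of joint upper_arm below 0.03 rad), for 0.1 s.
4. the stop screw is backed off a quarter turn and gripped (value of joint stop_screw between 1.27 and 1.87 rad and contact force between the fingers and stop_screw above 4 N), for 0.2 s.
At the end, for the whole second after the job is handed in: Upper arm closed (0.03 rad) and latch upright (0.1 rad); stop screw, once seated (0.07 rad), now still at 1.57 rad off its seat, within 0.3; fingers gripping its paddle (over 4 N, grasp point within 30 mm of its centre); bystanders not moved (all of step 2 and all of step 4 and velocity of joint stop_screw between -0.1 and 0.1 rad/s and distance between the grasp point and paddle below 0.03 m); the arm keeps its last pose, push and grip.
It fails at once if a bystander (bowl, jar, carton, spatula) is moved by more than 15 mm (distance of any of bowl_mid, jar_mid, carton_mid, spatula_mid from where it was at the start of the episode above 0.015 m).
It also fails if it takes over 54 s, if anything falls off the work surface, if the arm or the gripper's body presses on something with over 40 N, if the wrist force passes 120 N, or if a joint passes its speed limit or range.

### The arm

A 7-joint arm with a two-finger parallel gripper is mounted at the origin on the work surface. World frame = base frame: x ahead of the robot, y to its left, z up, the work surface at z = 0. Lengths are in m, angles in rad, forces in N, time in s.
With the tool pointing down it reaches from about 0.425 to 0.875 m from the base axis. Payload 9.9 kg.
Tool frame: the origin (TCP) lies at the very end of the fingers, on their centre line; the grasp point (between the pads) lies 19 mm behind it; z points along the fingers, y is the direction in which the jaws open and shut (so a half turn about z gives the same grasp; the last joint's range is limited). The gripper opens to 85 mm and grips with 20 to 120 N. Pads are 22 mm wide; open, the fingers measure 114 mm over their backs; the gripper's body (76 mm by 85 mm) begins 54 mm behind the grasp point. The pads swing forward as they close: fully open they stand 13 mm farther back than shut.
Start: joints at [-1.32, 0.576, 0.025, 1.437, -0.015, 1.129, -0.057], TCP at [0.222, 0.638, 0.231] pointing down, gripper open.
Joint ranges: [-2.76, 2.76], [-0.34, 2.15], [-1.52, 1.57], [0.19, 2.46], [-1.09, 4.23], [0.17, 1.99], [-2.82, 2.82]. Speed limits (rad/s): [2.22, 2.22, 3.01, 3.01, 3.14, 3.14, 3.14].

### API

Orientations are given as a unit quaternion [w, x, y, z].
In Python, from cell import arm gives the robot as it stands.
- The arm moves only by the tool move_arm, never from a script. Its arguments are lists of equal length, an entry for each row: "slide": the shift along the world's x, y, z normalised to -1 to 1, where 1 is 10 cm, a list of three; "dr": the turn, a rotation vector about the world's x, y, z normalised to -1 to 1, where 1 is 45 degrees, a list of three; "hand": the closure, from 0 (fully open) to 1 (shut). A call has exactly 8 rows; each row is the pose to reach, as a shift and turn from the pose commanded when the call began; what a row does not reach only later rows make up. A row lasts 1/10 s, in which the tool goes at most 50 mm and 8.59 degrees, less where a joint would pass 70% of its speed; a pose out of reach is approached as far as the arm can. A call with a number of a shift or a turn outside -1 to 1 is refused whole. A call with a gripper value outside its range is refused whole. The fingers move at their own pace and stop on an object; the grip force is fixed at half the most. Time passes only in rows, so rows that repeat a pose let the fingers close, or fill a call up. It gives the time, the measured TCP pose, the force and the opening at its end, in the units of the state.
- arm.get_state(): the state, without advancing time (a new reading comes with each control period).
- arm.get_image(name): name is "side" or "top" or "wrist"; returns a dict with "img" (420x560x3 uint8, red, green, blue), "depth" (420x560 float32, m along the optical axis (not along the pixel's ray), 0 where there is no reading), "K" (3x3 intrinsics, pixels), "k1" (the pictures are not rectified: a ray, as slopes to the right and down, at radius r is drawn at 1 + k1 r^2 times it, then the intrinsics apply), "extrinsics" (4x4, takes a point from world to camera coordinates). Camera axes: x right, y down, z forward; pixel columns grow to the right and rows downward; lengths in m; the calibration is good to about 2 mm. A picture is of the moment at which its call begins.
- arm.hand_in(): hands the job in, once; it reports no verdict.
The state is a dict: "time": time; "joint_positions": joint angles; "joint_velocities": joint speeds; "joint_efforts": joint torques, N m; "tool_pos": TCP position; "tool_rot": TCP orientation; "contact_force": force on the tool from outside, world axes, zero at the start; "ft_torque": the same for the moment, N m; "width": opening from 0.0 (shut) to 1.0 (fully open).
Only numpy, scipy, OpenCV 4.12 (cv2) and the standard library are available. Lean on these libraries where they do the work, as an engineer would, in place of code of your own. Each camera call takes 0.05 s, during which the arm holds its last target.

## Working session

There is one attempt and no reset: what is moved stays moved. The work goes in short steps, Python scripts to look and compute and a tool call to move; the robot and the scene stay as the last step left them, time stands still between calls to the robot, and variables do not carry over. Pictures are saved under pics/ and viewed, and the job is handed in when it is done.

Besides the shell and the picture viewer there is one more tool, called as name(argument=value, ...), one argument or row to a line, values as JSON. move_arm: Moves the arm, as the interface text tells. Scaled input: -1 to 1 covers 10 cm each way for a shift and 45 degrees each way for a turn. Its arguments: {"type":"object","properties":{"slide":{"type":"array"},"dr":{"type":"array"},"hand":{"type":"array"}},"required":["slide","dr","hand"]}

```bash
ls; mkdir -p pics
cat > h.py <<'E'
import numpy as np,cv2
from cell import arm
def snap(n,tag):
    d=arm.get_image(n); cv2.imwrite(f'pics/{tag}.png',d['img'][:,:,::-1]); np.savez(f'pics/{tag}.npz',**{k:np.array(d[k]) for k in d}); return d
def load(tag): return dict(np.load(f'pics/{tag}.npz'))
def ray(d,u,v):
    K=d['K'];k=float(d['k1']); x=(u-K[0,2])/K[0,0];y=(v-K[1,2])/K[1,1]
    rd=np.hypot(x,y);r=rd
    for _ in range(30): r=rd/(1+k*r*r)
    s=r/rd if rd>0 else 1
    return np.array([x*s,y*s,1.])
def pt(d,u,v,z=None):
    E=d['extrinsics'];R=E[:3,:3];t=E[:3,3];c=-R.T@t;w=R.T@ray(d,u,v)
    if z is None:
        dep=d['depth'][int(round(v)),int(round(u))]; return c+w*dep
    return c+w*(z-c[2])/w[2]
def proj(d,p):
    E=d['extrinsics'];q=E[:3,:3]@np.array(p)+E[:3,3];x,y=q[:2]/q[2];f=1+float(d['k1'])*(x*x+y*y)
    return d['K'][0,0]*x*f+d['K'][0,2],d['K'][1,1]*y*f+d['K'][1,2]
E
python3 - <<'E'
from h import *
for n in ['side','top','wrist']:
    d=snap(n,n+'0'); R=d['extrinsics']; print(n,-R[:3,:3].T@R[:3,3],d['K'][0,0],d['k1'])
print(arm.get_state())
E
```

```text
pics
side [ 0.18524154 -0.81036735  0.78019769] 449.02958658773935 -0.1470907652769429
top [ 0.54153732 -0.03398424  0.97157505] 381.43756644803506 -0.04864346792635165
wrist [0.14252109 0.66519773 0.37262943] 326.43131784140166 0.025974145585660777
{'time': 0.15, 'joint_positions': array([-1.31974155,  0.57633177,  0.02487375,  1.43772189, -0.01503914,
        1.12899807, -0.05649778]), 'joint_velocities': array([ 7.64006523e-04, -2.35366495e-03, -7.01805659e-04, -1.20973684e-03,
       -8.51967003e-05,  4.94436551e-04,  8.47856585e-04]), 'joint_efforts': array([ 3.09275812e-03, -7.66267061e+01,  2.25295454e+00, -2.86181974e+01,
        1.55567983e-02,  9.90348228e-03,  1.10331354e-05]), 'tool_pos': array([0.221704  , 0.6371835 , 0.23064367]), 'tool_rot': array([-8.68386159e-05,  1.66647613e-01,  9.86016312e-01, -6.31330706e-04]), 'contact_force': array([-0.37576967,  0.02195409,  1.43225517]), 'ft_torque': array([-0.01195652, -0.04736679,  0.00971966]), 'width': 1.004243801011319}
```

View pics/side0.png

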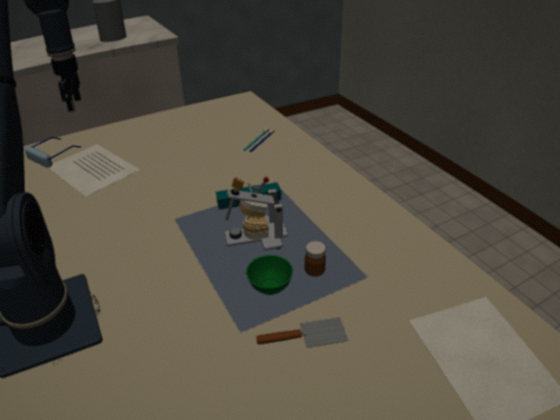

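View pics/top0.png

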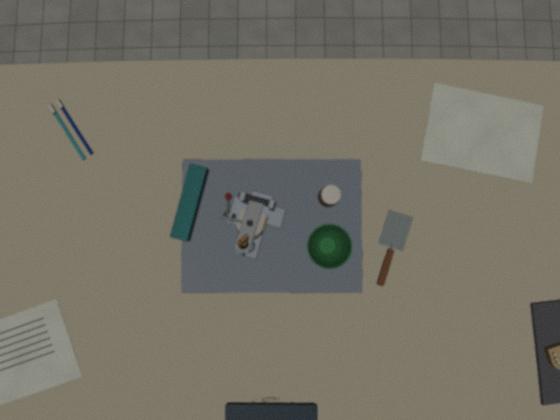

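View pics/wrist0.png

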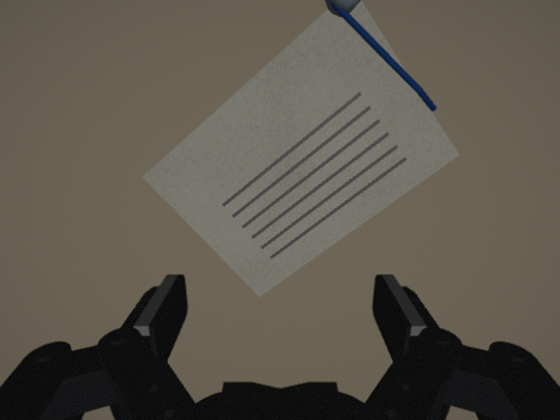

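Run:
```python
from h import *
d=load('top0'); c=d['img'][170:270,160:300,::-1]; c=cv2.convertScaleAbs(cv2.resize(c,None,fx=5.7,fy=5.7,interpolation=3),alpha=1.6); cv2.imwrite('pics/topc.png',c)
d=load('side0'); c=d['img'][165:265,205:335,::-1]; c=cv2.convertScaleAbs(cv2.resize(c,None,fx=6,fy=6,interpolation=3),alpha=1.8); cv2.imwrite('pics/sidec.png',c)
```

```text
(no output)
```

View pics/topc.png

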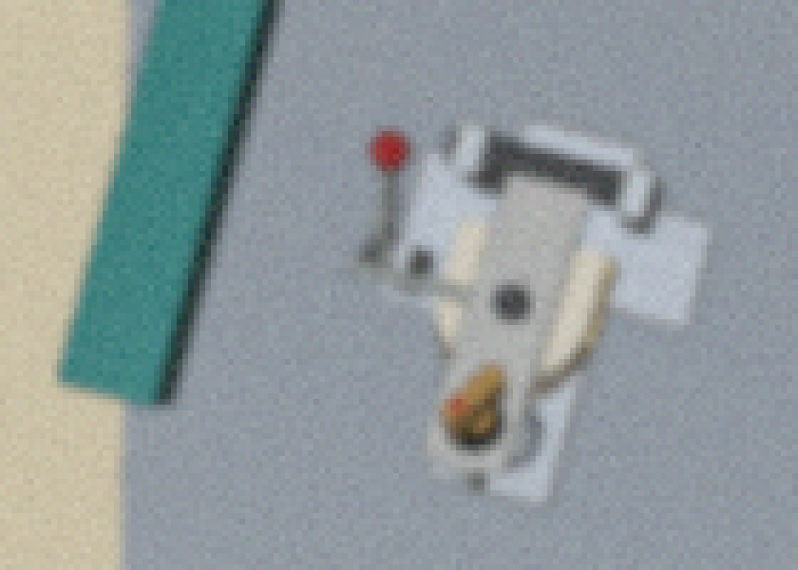

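View pics/sidec.png

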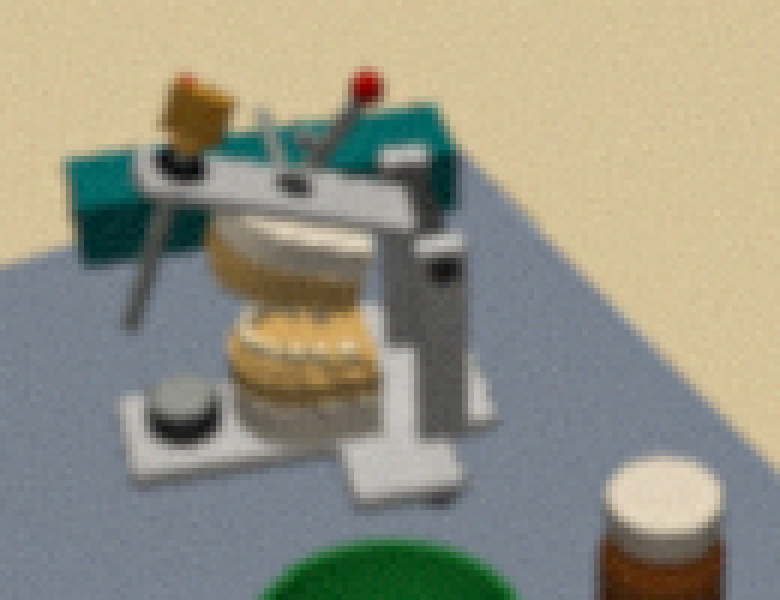

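The top crop shows the articulator with its front towards the robot. The red ball is at crop (390,150), the paddle at (472,395) and the post tops at (470,152) and (640,195).

```bash
cat >> h.py <<'E'
from scipy.optimize import least_squares
def art(p,q):
    x,y,a=p; c,s=np.cos(a),np.sin(a); q=np.array(q)/1000
    return np.array([x+c*q[0]-s*q[1],y+s*q[0]+c*q[1],q[2]])
def Rz(a): return np.array([[np.cos(a),-np.sin(a),0],[np.sin(a),np.cos(a),0],[0,0,1]])
E
python3 - <<'E'
from h import *
d=load('top0'); s=load('side0')
f=lambda u,v:(160+u/5.7,170+v/5.7)
L=pt(d,*f(470,152),z=.12);R=pt(d,*f(640,195),z=.12);print(L,R,np.linalg.norm(L-R))
v=L-R; a=np.arctan2(v[1],v[0])-np.pi/2
m=(L+R)/2; o=m-Rz(a)@[.05,0,0]; print('pose',o,np.degrees(a))
for n,u,w in [('ball',390,150),('paddle',472,395),('post',470,152),('arm front',475,440),('armrear',545,190)]:
    print(n,pt(d,*f(u,w)))
g=lambda u,v:(205+u/6,165+v/6)
for n,u,w in [('ball',368,86),('paddle',200,115),('hingetopR',440,243),('armmid',240,180)]:
    print('side',n,pt(s,*g(u,w)))
print('bystanders', pt(d,330,246),pt(d,330,195),pt(d,190,203),pt(d,204,166),pt(d,173,238))
E
```

```text
[0.62123027 0.05971087 0.12      ] [ 0.60409569 -0.0072795   0.12      ] 0.06914697067099006
pose [0.56422241 0.03860566 0.12      ] -14.347333249279357
ball [0.61965476 0.08751445 0.14597526]
paddle [0.52701159 0.05118968 0.18754291]
post [0.62124348 0.0597264  0.11985883]
arm front [0.50970216 0.05317892 0.158354  ]
armrear [0.60623347 0.03017017 0.11891181]
side ball [0.62036396 0.08668756 0.14126695]
side paddle [0.52473325 0.0472022  0.18006707]
side hingetopR [ 0.60634864 -0.00487584  0.11893359]
side armmid [0.54073821 0.04862798 0.14148016]
bystanders [ 0.50657022 -0.14917714  0.00626834] [ 0.62886411 -0.14196835  0.07525497] [0.61361175 0.19860916 0.03785795] [7.12166553e-01 1.72784959e-01 6.14582736e-04] [0.52680789 0.25012663 0.00273294]
```

move_arm(
  slide=[
    [0.07, -0.12, 0.05],
    [0.15, -0.25, 0.1],
    [0.22, -0.37, 0.15],
    [0.3, -0.5, 0.2],
    [0.37, -0.62, 0.25],
    [0.45, -0.75, 0.3],
    [0.52, -0.87, 0.35],
    [0.6, -1, 0.4],
  ],
  dr=[
    [0, 0, 0],
    [0, 0, 0],
    [0, 0, 0],
    [0, 0, 0.05],
    [0, 0, 0.1],
    [0, 0, 0.107],
    [0, 0, 0.107],
    [0, 0, 0.107],
  ],
  hand=[1, 1, 1, 1, 1, 1, 1, 1],
)

```text
time: 0.95
tool_pos: [0.2825, 0.5363, 0.2719]
tool_rot: [0.0, 0.126, 0.992, 0.0]
contact_force: [-0.2, 0.4, -0.4]
width: -0.001
```

move_arm(
  slide=[
    [0.07, -0.12, 0.05],
    [0.15, -0.25, 0.1],
    [0.22, -0.37, 0.15],
    [0.3, -0.5, 0.2],
    [0.37, -0.62, 0.25],
    [0.45, -0.75, 0.3],
    [0.52, -0.87, 0.3],
    [0.6, -1, 0.3],
  ],
  dr=[
    [0, 0, 0],
    [0, 0, 0],
    [0, 0, 0],
    [0, 0, 0],
    [0, 0, 0],
    [0, 0, 0],
    [0, 0, 0],
    [0, 0, 0],
  ],
  hand=[1, 1, 1, 1, 1, 1, 1, 1],
)

```text
time: 1.75
tool_pos: [0.3422, 0.4366, 0.3013]
tool_rot: [-0.0, 0.125, 0.992, 0.0]
contact_force: [0.0, 0.1, -0.1]
width: 0.002
```

move_arm(
  slide=[
    [0.07, -0.12, 0],
    [0.15, -0.25, 0],
    [0.22, -0.37, 0],
    [0.3, -0.5, 0],
    [0.37, -0.62, 0],
    [0.45, -0.75, 0],
    [0.52, -0.87, 0],
    [0.6, -1, 0],
  ],
  dr=[
    [0, 0, 0],
    [0, 0, 0],
    [0, 0, 0],
    [0, 0, 0],
    [0, 0, 0],
    [0, 0, 0],
    [0, 0, 0],
    [0, 0, 0],
  ],
  hand=[1, 1, 1, 1, 1, 1, 1, 1],
)

```text
time: 2.55
tool_pos: [0.4022, 0.3366, 0.3013]
tool_rot: [-0.0, 0.125, 0.992, 0.0]
contact_force: [-0.3, -0.8, 0.1]
width: -0.001
```

move_arm(
  slide=[
    [0.07, -0.12, 0],
    [0.15, -0.25, 0],
    [0.22, -0.37, 0],
    [0.3, -0.5, 0],
    [0.37, -0.62, 0],
    [0.45, -0.75, 0],
    [0.52, -0.87, 0],
    [0.6, -1, 0],
  ],
  dr=[
    [0, 0, 0],
    [0, 0, 0],
    [0, 0, 0],
    [0, 0, 0],
    [0, 0, 0],
    [0, 0, 0],
    [0, 0, 0],
    [0, 0, 0],
  ],
  hand=[1, 1, 1, 1, 1, 1, 1, 1],
)

```text
time: 3.35
tool_pos: [0.4622, 0.2368, 0.3013]
tool_rot: [-0.0, 0.125, 0.992, 0.0]
contact_force: [0.5, 0.5, -1.0]
width: 0.003
```

move_arm(
  slide=[
    [0.07, -0.12, 0],
    [0.15, -0.25, 0],
    [0.22, -0.37, 0],
    [0.3, -0.5, 0],
    [0.37, -0.62, 0],
    [0.45, -0.75, 0],
    [0.52, -0.87, 0],
    [0.6, -1, 0],
  ],
  dr=[
    [0, 0, 0],
    [0, 0, 0],
    [0, 0, 0],
    [0, 0, 0],
    [0, 0, 0],
    [0, 0, 0],
    [0, 0, 0],
    [0, 0, 0],
  ],
  hand=[1, 1, 1, 1, 1, 1, 1, 1],
)

```text
time: 4.15
tool_pos: [0.5222, 0.1367, 0.3013]
tool_rot: [-0.0, 0.125, 0.992, 0.0]
contact_force: [0.7, -0.0, -0.1]
width: -0.005
```

Run:
```python
from h import *
d=snap('wrist','w1'); s=arm.get_state(); print(s)
cv2.imwrite('pics/w1b.png',cv2.convertScaleAbs(cv2.resize(d['img'][:,:,::-1],None,fx=1.4,fy=1.4),alpha=1.5))
```

```text
{'time': 4.2, 'joint_positions': array([-0.46294875,  0.31916348,  0.17315561,  1.68805587, -0.05771418,
        1.13919172,  1.04305171]), 'joint_velocities': array([-0.01814236, -0.00941776, -0.00243915,  0.01788507,  0.01092474,
       -0.00395942, -0.06458927]), 'joint_efforts': array([ -6.65626243, -55.26340127,  -2.96249874, -27.65728712,
        -1.30235005,   0.32953902,  -0.52870765]), 'tool_pos': array([0.52342704, 0.13392017, 0.30130846]), 'tool_rot': array([ 4.70374856e-04,  1.26420168e-01,  9.91976423e-01, -7.03784804e-04]), 'contact_force': array([ 1.40135773, -2.19349936,  0.27866338]), 'ft_torque': array([-0.14692447, -0.03189897, -0.01093439]), 'width': -0.002541687377736212}
```

View pics/w1b.png

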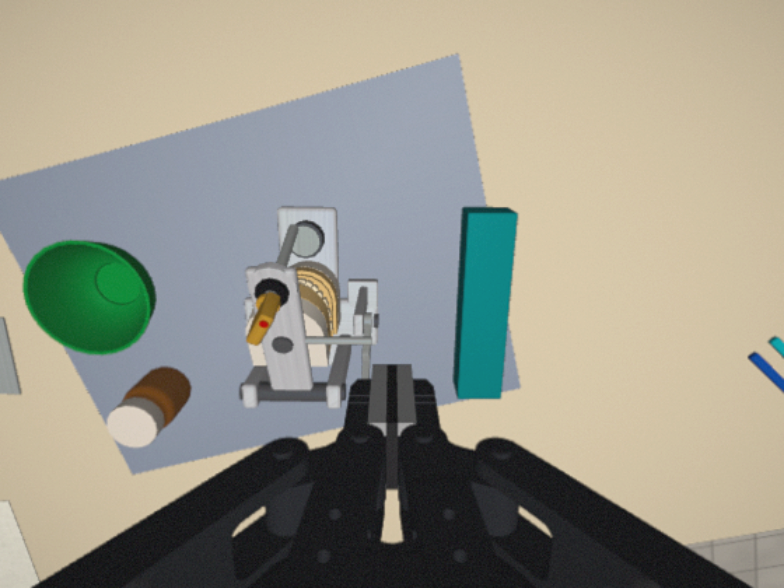

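Run:
```python
from h import *
d=load('w1'); p=(.5642,.0386,np.radians(-14.35))
im=cv2.convertScaleAbs(cv2.resize(d['img'][:,:,::-1],None,fx=3,fy=3,interpolation=3),alpha=1.4)
def dot(q,c=(0,255,0)):
    u,v=proj(d,art(p,q)); cv2.circle(im,(int(3*u+1),int(3*v+1)),2,c,-1); print(q,u,v)
for q in [(50,34,120),(50,-34,120),(56,40,120),(44,40,120),(56,-40,120),(44,-40,120)]: dot(q)
for a in (.3,.35,.4,.45):
    c,s=np.cos(a),np.sin(a)
    P=lambda f,y,h:(50-f*c-h*s*1,y,110+f*s+h*c)   # forward f, up h
    # up vector when arm rotated: tilts rearwards
    P=lambda f,y,h:(50-f*c+h*s,y,110+f*s+h*c)
    for y in(-17,17): dot(P(129,y,4),(0,0,255*min(1,a*2)))
    dot(P(110,0,44),(255,0,0))
for q in [(-82.5,0,0),(-60,0,15)]: dot(q,(255,0,255))
cv2.imwrite('pics/ov1.png',im[400:900,400:1000])
```

```text
(50, 34, 120) 234.95511246307325 283.0861871126599
(50, -34, 120) 174.72280194007885 283.2743604231694
(56, 40, 120) 240.45896119993392 287.6876080057633
(44, 40, 120) 240.0484066979281 278.4174454497981
(56, -40, 120) 169.95308046459735 287.91753123092303
(44, -40, 120) 168.81490227167612 278.6299628923574
(np.float64(-72.0563262705578), -17, np.float64(151.94345261581523)) 168.850931678659 185.86450265562644
(np.float64(-72.0563262705578), 17, np.float64(151.94345261581523)) 205.98643864682555 185.8755246219548
(np.float64(-42.08412471071772), 0, np.float64(184.54202825427402)) 180.4632692286749 229.63690877954213
(np.float64(-69.80748872749007), -17, np.float64(157.99130801314274)) 166.97360888160966 189.991154785272
(np.float64(-69.80748872749007), 17, np.float64(157.99130801314274)) 204.7421615949596 189.99645394172435
(np.float64(-38.24349488517181), 0, np.float64(189.05115818538434)) 179.36978745486465 235.8886671019931
(np.float64(-67.25919485713757), -17, np.float64(163.91921013382745)) 165.11449031473683 194.54606052790018
(np.float64(-67.25919485713757), 17, np.float64(163.91921013382745)) 203.5102599494225 194.54449246677447
(np.float64(-34.182302278736735), 0, np.float64(193.36270139007848)) 178.34614757161995 242.4225099856651
(np.float64(-64.41781406705039), -17, np.float64(169.7123423097594)) 163.28318780704566 199.52876624528653
(np.float64(-64.41781406705039), 17, np.float64(169.7123423097594)) 202.29710270922337 199.5191109719873
(np.float64(-29.910697757900333), 0, np.float64(197.46588125575312)) 177.3998349699174 249.21208944254062
(-82.5, 0, 0) 216.84633167173638 149.54230190769738
(-60, 0, 15) 215.8869118693264 168.30465366523148
```

View pics/ov1.png

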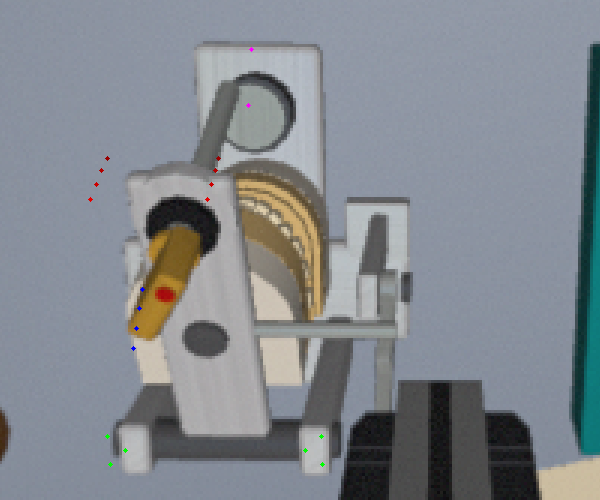

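```bash
cat > ov.py <<'E'
from h import *
import sys
def ov(tag,p,qs,box,out,f=3):
    d=load(tag); im=cv2.convertScaleAbs(cv2.resize(d['img'][:,:,::-1],None,fx=f,fy=f,interpolation=3),alpha=1.4)
    for q,c in qs:
        u,v=proj(d,art(p,q)); cv2.circle(im,(int(f*u+1),int(f*v+1)),2,c,-1)
    x0,x1,y0,y1=box; cv2.imwrite(f'pics/{out}.png',im[y0:y1,x0:x1])
def armpt(a,f,y,h):
    c,s=np.cos(a),np.sin(a); return (50-f*c+h*s,y,110+f*s+h*c)
E
python3 - <<'E'
from ov import *
d=snap('wrist','w2'); s=arm.get_state(); print(s['time'],s['tool_pos'],s['tool_rot'])
G=(0,255,0);qs=[((50,34,120),G),((50,-34,120),G),((-82.5,0,0),(255,0,255))]
for a in (.3,.35,.4): qs+=[(armpt(a,129,-17,4),(0,0,255)),(armpt(a,129,17,4),(0,0,255)),(armpt(a,110,0,44),(255,0,0))]
qs+=[(armpt(.35,35,0,4),(255,255,0))]
ov('w2',(.5642,.0386,np.radians(-14.35)),qs,(400,1000,400,900),'ov2')
E
```

```text
4.25 [0.52278174 0.13512097 0.30125127] [ 2.60366206e-04  1.26617672e-01  9.91951439e-01 -4.89626896e-04]
```

View pics/ov2.png

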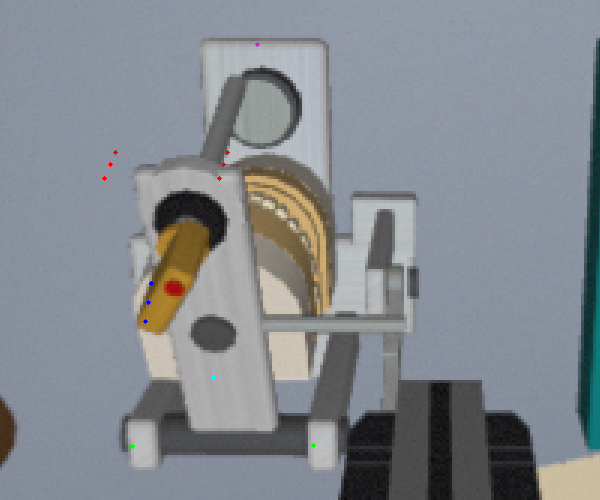

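Run:
```python
from h import *
d=load('w2'); R=d['extrinsics']; print(R[:3,:3].round(3), -R[:3,:3].T@R[:3,3])
p=(.5642,.0386,np.radians(-14.35))
def loc(w): return (Rz(-p[2])@(w-np.array([p[0],p[1],0])))*1000
for n,u,v in [('postL',323,443),('postR',145,443),('armL',245,205),('armR',148,205),('armL2',268,400),('armR2',192,400),('armmid',240,350),('armfront',190,172),('pad top',178,285),('padtop rear',155,320),('padtopfront',195,230),('basemid',265,60),('baseL',327,80),('baseR',205,80),('basefront',265,44),('latch pivot',395,280),('latchbar',392,380)]:
    print(n,loc(pt(d,(u+400)/3,(v+400)/3)).round(1))
```

```text
[[ 0.252  0.968 -0.002]
 [ 0.915 -0.237  0.326]
 [ 0.315 -0.084 -0.946]] [0.4421854  0.15546646 0.443314  ]
postL [ 49.5  37.9 120.1]
postR [ 49.6 -29.3 119.3]
armL [-54.2  21.2 150.1]
armR [-54.9  -8.6 151.9]
armL2 [ 30.7  18.5 120.9]
armR2 [ 31.1  -9.9 120. ]
armmid [  5.6  11.7 130.4]
armfront [-66.8   6.7 156.5]
pad top [-44.3   9.9 191.8]
padtop rear [-31.    0.6 185.7]
padtopfront [-54.6  11.5 175.1]
basemid [-77.8   6.2  15.7]
baseL [-68.2  32.3  11.1]
baseR [-69.  -20.9  14.6]
basefront [-84.2   6.   12.1]
latch pivot [-2.3 64.4 84.6]
latchbar [ 23.5  64.4 119.3]
```

Run:
```python
from h import *
d=load('w2'); s=arm.get_state(); u,v=proj(d,s['tool_pos']); print(3*u-400,3*v-400, s['tool_pos'])
p=(.5642,.0386,np.radians(-14.35)); print(Rz(-p[2])@(pt(d,(440+400)/3,(385+400)/3)-s['tool_pos']))
print(Rz(-p[2])@(pt(d,(440+400)/3,(385+400)/3,z=.3013)-s['tool_pos']))
t=load('top0'); print([ (pt(t,*q)) for q in [(160+470/5.7,170+152/5.7)]])
```

```text
444.03629697270367 425.0768936485258 [0.52278174 0.13512097 0.30125127]
[-0.01015791 -0.00062453  0.00522005]
[-7.40049513e-03 -6.38125468e-04  4.87291220e-05]
[array([0.62124348, 0.0597264 , 0.11985883])]
```

move_arm(
  slide=[
    [0.07, -0.12, 0],
    [0.15, -0.25, 0],
    [0.22, -0.37, 0],
    [0.3, -0.5, 0],
    [0.37, -0.62, 0],
    [0.45, -0.75, 0],
    [0.52, -0.87, 0],
    [0.57, -0.98, 0],
  ],
  dr=[
    [0, 0, 0],
    [0, 0, 0],
    [0, 0, 0],
    [0, 0, 0],
    [0, 0, 0],
    [0, 0, 0],
    [0, 0, 0],
    [0, 0, 0],
  ],
  hand=[1, 1, 1, 1, 1, 1, 1, 1],
)

```text
time: 5.05
tool_pos: [0.5794, 0.0383, 0.3012]
tool_rot: [-0.0, 0.125, 0.992, -0.0]
contact_force: [0.1, 1.0, -0.2]
width: 0.001
```

move_arm(
  slide=[
    [0, 0, -0.15],
    [0, 0, -0.3],
    [0, 0, -0.45],
    [0, 0, -0.6],
    [0, 0, -0.75],
    [0, 0, -0.9],
    [0, 0, -1],
    [0, 0, -1],
  ],
  dr=[
    [0, 0, 0],
    [0, 0, 0],
    [0, 0, 0],
    [0, 0, 0],
    [0, 0, 0],
    [0, 0, 0],
    [0, 0, 0],
    [0, 0, 0],
  ],
  hand=[1, 1, 1, 1, 1, 1, 1, 1],
)

```text
time: 5.85
tool_pos: [0.5782, 0.0393, 0.2001]
tool_rot: [-0.001, 0.125, 0.992, -0.0]
contact_force: [-0.1, 0.1, 0.4]
width: 0.0
```

Run:
```python
from h import *
d=snap('wrist','w3'); s=arm.get_state(); print(s['time'],s['tool_pos'],s['tool_rot'],s['contact_force'],s['joint_positions'])
cv2.imwrite('pics/w3b.png',cv2.convertScaleAbs(cv2.resize(d['img'][:,:,::-1],None,fx=1.4,fy=1.4),alpha=1.5))
```

```text
5.9 [0.57867711 0.03930782 0.20097913] [-4.89921149e-04  1.25093387e-01  9.92144839e-01 -1.48524100e-04] [-0.80204972 -0.24091054  0.53782881] [-0.2702577   0.46960191  0.18345673  1.74163983 -0.10227724  0.94066784
  1.2741556 ]
```

View pics/w3b.png

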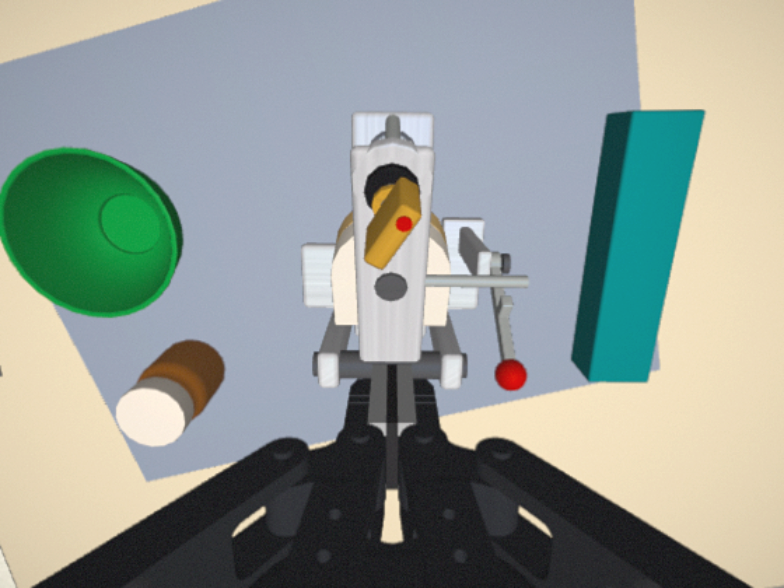

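The wrist image shows the fingers (u≈392) centred on the arm's middle line (u≈391), with the post tops at (329,368) and (452,368). Next I press down.

move_arm(
  slide=[
    [0, 0, -0.15],
    [0, 0, -0.3],
    [0, 0, -0.45],
    [0, 0, -0.55],
    [0, 0, -0.62],
    [0, 0, -0.67],
    [0, 0, -0.7],
    [0, 0, -0.72],
  ],
  dr=[
    [0, 0, 0],
    [0, 0, 0],
    [0, 0, 0],
    [0, 0, 0],
    [0, 0, 0],
    [0, 0, 0],
    [0, 0, 0],
    [0, 0, 0],
  ],
  hand=[1, 1, 1, 1, 1, 1, 1, 1],
)

```text
time: 6.7
tool_pos: [0.579, 0.0396, 0.1295]
tool_rot: [0.0, 0.125, 0.992, 0.0]
contact_force: [-0.9, -0.3, 3.2]
width: -0.001
```

move_arm(
  slide=[
    [0, 0, -0.02],
    [0, 0, -0.04],
    [0, 0, -0.06],
    [0, 0, -0.08],
    [0, 0, -0.1],
    [0, 0, -0.12],
    [0, 0, -0.14],
    [0, 0, -0.15],
  ],
  dr=[
    [0, 0, 0],
    [0, 0, 0],
    [0, 0, 0],
    [0, 0, 0],
    [0, 0, 0],
    [0, 0, 0],
    [0, 0, 0],
    [0, 0, 0],
  ],
  hand=[1, 1, 1, 1, 1, 1, 1, 1],
)

```text
time: 7.5
tool_pos: [0.5786, 0.0396, 0.1141]
tool_rot: [-0.0, 0.125, 0.992, -0.0]
contact_force: [-4.1, 0.9, 14.4]
width: -0.002
```

move_arm(
  slide=[
    [0, 0, -0.01],
    [0, 0, -0.015],
    [0, 0, -0.02],
    [0, 0, -0.025],
    [0, 0, -0.025],
    [0, 0, -0.025],
    [0, 0, -0.025],
    [0, 0, -0.025],
  ],
  dr=[
    [0, 0, 0],
    [0, 0, 0],
    [0, 0, 0],
    [0, 0, 0],
    [0, 0, 0],
    [0, 0, 0],
    [0, 0, 0],
    [0, 0, 0],
  ],
  hand=[1, 1, 1, 1, 1, 1, 1, 1],
)

```text
time: 8.3
tool_pos: [0.5787, 0.0396, 0.1139]
tool_rot: [0.0, 0.125, 0.992, 0.0]
contact_force: [-9.5, 1.1, 26.8]
width: 0.0
```

Run:
```python
from h import *
d=snap('wrist','w4'); s=arm.get_state(); print(s['time'],s['tool_pos'],s['tool_rot'],s['contact_force'])
cv2.imwrite('pics/w4b.png',cv2.convertScaleAbs(cv2.resize(d['img'][:,:,::-1],None,fx=1.4,fy=1.4),alpha=1.5))
```

```text
8.35 [0.57865529 0.0395694  0.11390734] [4.04217144e-04 1.25167552e-01 9.92135451e-01 4.08875134e-04] [-10.44870802   1.30645341  28.21954332]
```

View pics/w4b.png

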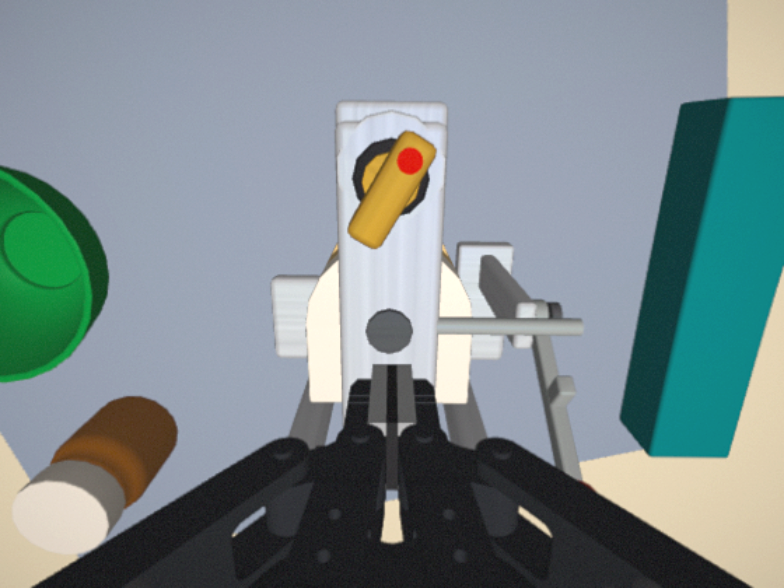

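Run:
```python
from h import *
p=(.5652,.0427,np.radians(-14.35))
def loc(w): return (Rz(-p[2])@(w-np.array([p[0],p[1],0])))*1000
d3=load('w3');d=load('w4')
print('ball',loc(pt(d3,511/1.4,375/1.4)),'posts',loc(pt(d3,329/1.4,370/1.4)),loc(pt(d3,452/1.4,370/1.4)))
c=[(407,133),(436,150),(377,247),(350,233)]
P=[loc(pt(d,u/1.4,v/1.4,z=.154)) for u,v in c]
for q in P: print(q.round(1))
print('ctr',np.mean(P,0)); v=(P[0]+P[1]-P[2]-P[3])/2; print(v, 'axis deg local',np.degrees(np.arctan2(v[1],v[0])),'world',np.degrees(np.arctan2(v[1],v[0]))-14.35)
print('depth',[loc(pt(d,u/1.4,v/1.4)).round(1) for u,v in [(410,160),(393,190),(370,230)]])
print('ring',loc(pt(d,390/1.4,178/1.4,z=.119)),'pinend',loc(pt(d,580/1.4,326/1.4)))
for q in [(70,60.5,128),(16,60.5,128),(-60,0,142)]: print(q,art(p,q))
```

```text
ball [ 39.07372601  57.91731859 144.56626535] posts [ 49.85521121 -34.21253438 119.56072843] [ 50.30811755  32.99680163 118.7657977 ]
[-70.7   3.8 154. ]
[-67.3  10.  154. ]
[-46.3  -2.8 154. ]
[-49.5  -8.8 154. ]
ctr [-58.47064762   0.55490793 154.        ]
[-21.09850925  12.71413156   0.        ] axis deg local 148.9264946051857 world 134.5764946051857
depth [array([-65.3,   4.5, 153.6]), array([-58.9,   0.9, 152.7]), array([-50.4,  -4.3, 155. ])]
ring [-58.61134286   0.12165509 119.        ] pinend [ -9.20405905  64.21286994 112.81964535]
(70, 60.5, 128) [0.64801058 0.08396327 0.128     ]
(16, 60.5, 128) [0.59569539 0.09734688 0.128     ]
(-60, 0, 142) [0.50707201 0.05757067 0.142     ]
```

move_arm(
  slide=[
    [0, 0, 0.3],
    [0, 0, 0.6],
    [0.1, 0.06, 0.8],
    [0.25, 0.15, 0.8],
    [0.4, 0.25, 0.8],
    [0.55, 0.34, 0.8],
    [0.65, 0.4, 0.8],
    [0.71, 0.44, 0.8],
  ],
  dr=[
    [0, 0, 0],
    [0, 0, 0],
    [0, 0, 0],
    [0, 0, 0],
    [0, 0, 0],
    [0, 0, 0],
    [0, 0, 0],
    [0, 0, 0],
  ],
  hand=[1, 1, 1, 1, 1, 1, 1, 1],
)

```text
time: 9.15
tool_pos: [0.6504, 0.0839, 0.1914]
tool_rot: [-0.0, 0.125, 0.992, -0.0]
contact_force: [-0.6, -0.1, -0.4]
width: -0.001
```

move_arm(
  slide=[
    [0, 0, -0.1],
    [0, 0, -0.2],
    [0, 0, -0.3],
    [0, 0, -0.4],
    [0, 0, -0.5],
    [0, 0, -0.6],
    [0, 0, -0.63],
    [0, 0, -0.63],
  ],
  dr=[
    [0, 0, 0],
    [0, 0, 0],
    [0, 0, 0],
    [0, 0, 0],
    [0, 0, 0],
    [0, 0, 0],
    [0, 0, 0],
    [0, 0, 0],
  ],
  hand=[1, 1, 1, 1, 1, 1, 1, 1],
)

```text
time: 9.95
tool_pos: [0.6495, 0.0835, 0.1281]
tool_rot: [-0.0, 0.125, 0.992, -0.0]
contact_force: [0.2, -0.5, 0.6]
width: -0.003
```

Run:
```python
from h import *
d=snap('wrist','w5'); s=arm.get_state(); print(s['time'],s['tool_pos'],s['tool_rot'],s['contact_force'])
cv2.imwrite('pics/w5b.png',cv2.convertScaleAbs(cv2.resize(d['img'][:,:,::-1],None,fx=1.4,fy=1.4),alpha=1.5))
```

```text
10.0 [0.64985286 0.08349372 0.128737  ] [-2.21045194e-05  1.25084954e-01  9.92146034e-01 -3.69401682e-05] [-0.10153161 -0.40721727  0.21353867]
```

View pics/w5b.png

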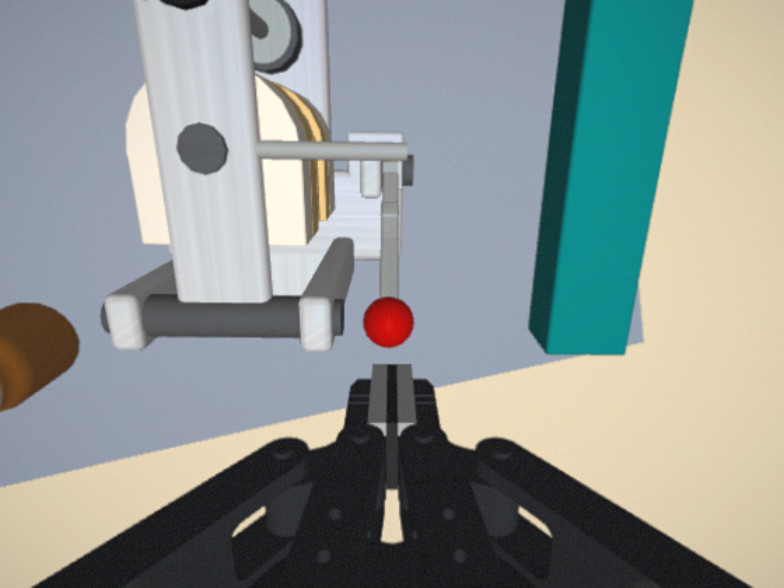

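The ball at (388,322) is straight ahead of the closed fingers (u≈392), so I push it towards the front.

move_arm(
  slide=[
    [-0.07, 0.018, 0],
    [-0.14, 0.036, 0],
    [-0.21, 0.054, 0],
    [-0.28, 0.072, 0],
    [-0.35, 0.09, 0],
    [-0.42, 0.108, 0],
    [-0.48, 0.123, 0],
    [-0.52, 0.133, 0],
  ],
  dr=[
    [0, 0, 0],
    [0, 0, 0],
    [0, 0, 0],
    [0, 0, 0],
    [0, 0, 0],
    [0, 0, 0],
    [0, 0, 0],
    [0, 0, 0],
  ],
  hand=[1, 1, 1, 1, 1, 1, 1, 1],
)

```text
time: 10.8
tool_pos: [0.5984, 0.0968, 0.129]
tool_rot: [0.001, 0.125, 0.992, 0.0]
contact_force: [13.6, -3.0, -6.1]
width: 0.003
```

Run:
```python
from h import *
d=snap('wrist','w6'); s=arm.get_state(); print(s['time'],s['tool_pos'],s['tool_rot'],s['contact_force'])
cv2.imwrite('pics/w6b.png',cv2.convertScaleAbs(cv2.resize(d['img'][:,:,::-1],None,fx=1.4,fy=1.4),alpha=1.5))
```

```text
10.85 [0.59882302 0.09664721 0.12920476] [1.84098764e-03 1.25105778e-01 9.92141698e-01 7.72373142e-05] [ 5.25073138 -1.1221813  -1.53857581]
```

View pics/w6b.png

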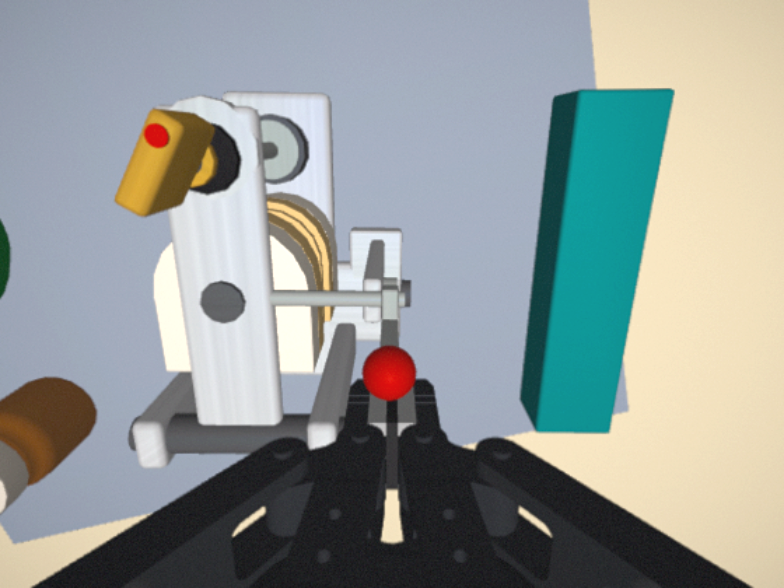

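Run:
```python
from h import *
p=(.5652,.0427,np.radians(-14.35))
def loc(w): return (Rz(-p[2])@(w-np.array([p[0],p[1],0])))*1000
d=load('w6')
print('ball',loc(pt(d,389/1.4,371/1.4)),loc(pt(d,389/1.4,371/1.4,z=.152)),'tcp',loc(arm.get_state()['tool_pos']))
d=load('w5');print('ball5',loc(pt(d,388/1.4,322/1.4)),'tcp',loc(np.array([.6498,.0835,.128])))
print('armfront',)
```

```text
ball [ -3.64918196  60.11474861 157.99804286] [ -0.36440537  60.07380584 152.        ] tcp [ 19.20345324  60.59732734 129.20475948]
ball5 [ 39.54788511  59.56054602 145.14098367] tcp [ 71.84840695  60.49468091 128.        ]
armfront
```

move_arm(
  slide=[
    [-0.01, 0.003, 0],
    [-0.02, 0.005, 0],
    [-0.03, 0.008, 0],
    [-0.03, 0.008, 0],
    [-0.03, 0.008, 0],
    [-0.03, 0.008, 0],
    [-0.03, 0.008, 0],
    [-0.03, 0.008, 0],
  ],
  dr=[
    [0, 0, 0],
    [0, 0, 0],
    [0, 0, 0],
    [0, 0, 0],
    [0, 0, 0],
    [0, 0, 0],
    [0, 0, 0],
    [0, 0, 0],
  ],
  hand=[1, 1, 1, 1, 1, 1, 1, 1],
)

```text
time: 11.65
tool_pos: [0.5985, 0.0967, 0.1294]
tool_rot: [0.004, 0.126, 0.992, 0.0]
contact_force: [12.8, -3.0, -6.0]
width: -0.0
```

Run:
```python
from h import *
p=(.5652,.0427,np.radians(-14.35))
def loc(w): return (Rz(-p[2])@(w-np.array([p[0],p[1],0])))*1000
d=snap('wrist','w7')
hsv=cv2.cvtColor(d['img'],cv2.COLOR_RGB2HSV); m=((hsv[...,0]<8)|(hsv[...,0]>172))&(hsv[...,1]>200)&(hsv[...,2]>60)
for t in('w6','w7'):
    e=load(t);i=e['img'].astype(int);m=(i[...,0]>80)&(i[...,1]<30)&(i[...,2]<30);n,l,st,c=cv2.connectedComponentsWithStats(m.astype(np.uint8));k=1+st[1:,4].argmax();print(c[k],st[k],loc(pt(e,*c[k],z=.152)),loc(pt(e,*c[k])))
s=arm.get_state();print(s['contact_force'],loc(s['tool_pos']))
```

```text
[277.64380952 267.2647619 ] [ 259  250   38   36 1050] [  0.67845981  59.98338948 152.        ] [ -2.7514438   60.03015324 158.16435976]
[277.75934803 267.02205177] [ 260  250   37   36 1043] [  0.66001782  59.98718006 152.        ] [ -2.39462612  60.0258548  157.43836542]
[13.27071638 -3.07340388 -5.96649698] [ 18.83772556  60.56608264 129.36277209]
```

move_arm(
  slide=[
    [0.08, -0.02, 0],
    [0.15, -0.04, 0.05],
    [0.2, -0.05, 0.25],
    [0.2, -0.05, 0.45],
    [0.2, -0.05, 0.65],
    [0.2, -0.05, 0.75],
    [0.15, -0.04, 0.75],
    [0.1, -0.03, 0.75],
  ],
  dr=[
    [0, 0, 0],
    [0, 0, 0],
    [0, 0, 0],
    [0, 0, 0],
    [0, 0, 0],
    [0, 0, 0],
    [0, 0, 0],
    [0, 0, -0.1],
  ],
  hand=[1, 1, 1, 1, 1, 0.55, 0.55, 0.55],
)

```text
time: 12.5
tool_pos: [0.604, 0.0946, 0.2032]
tool_rot: [-0.001, 0.164, 0.986, -0.0]
contact_force: [-0.0, -0.2, -0.5]
width: 0.447
```

move_arm(
  slide=[
    [-0.12, -0.05, 0],
    [-0.26, -0.1, 0],
    [-0.4, -0.16, 0],
    [-0.55, -0.21, 0],
    [-0.7, -0.27, 0],
    [-0.82, -0.32, 0],
    [-0.93, -0.36, 0],
    [-0.97, -0.37, 0],
  ],
  dr=[
    [0, 0, -0.1],
    [0, 0, -0.2],
    [0, 0, -0.3],
    [0, 0, -0.4],
    [0, 0, -0.5],
    [0, 0, -0.59],
    [0, 0, -0.59],
    [0, 0, -0.59],
  ],
  hand=[0.55, 0.55, 0.55, 0.55, 0.55, 0.55, 0.55, 0.55],
)

```text
time: 13.3
tool_pos: [0.5062, 0.0573, 0.2033]
tool_rot: [-0.001, 0.385, 0.923, -0.0]
contact_force: [0.0, 0.1, 0.4]
width: 0.443
```

Run:
```python
from h import *
d=snap('wrist','w8'); s=arm.get_state(); print(s['time'],s['tool_pos'],s['tool_rot'],s['contact_force'],s['width'],s['joint_positions'])
q=s['tool_rot'];print('tool y yaw',np.degrees(2*np.arctan2(q[2],q[1]))-90)
cv2.imwrite('pics/w8b.png',cv2.convertScaleAbs(cv2.resize(d['img'][:,:,::-1],None,fx=1.4,fy=1.4),alpha=1.5))
```

```text
13.35 [0.50635828 0.05740544 0.20346306] [-5.83807370e-04  3.85203016e-01  9.22831631e-01 -2.77333249e-04] [-0.73718171 -0.89402155 -0.24993596] 0.44793268326085 [-0.45222341  0.38086163  0.34579437  1.91457746 -0.16506388  0.87478625
  0.75704102]
tool y yaw 44.68730133062445
```

View pics/w8b.png

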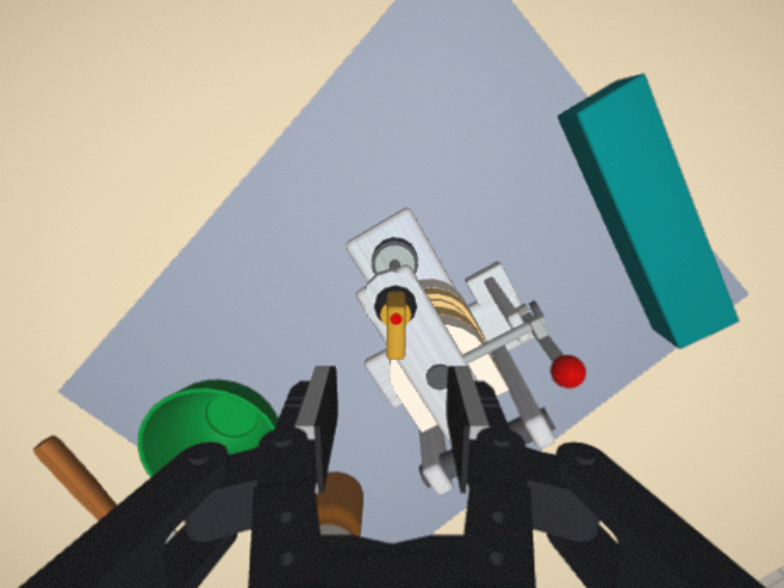

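Run:
```python
from h import *
d=load('w8'); t=arm.get_state()['tool_pos']
im=cv2.convertScaleAbs(cv2.resize(d['img'][:,:,::-1],None,fx=6,fy=6,interpolation=3),alpha=1.4)[1100:1650,1450:1950]; cv2.imwrite('pics/w8c.png',im)
y=np.array([np.cos(np.radians(44.69)),np.sin(np.radians(44.69))]);x=np.array([-y[1],y[0]])
for u,v in [(396.5,319),(396.5,300),(396.5,340)]:
    w=pt(d,u/1.4,v/1.4,z=.154);w2=pt(d,u/1.4,v/1.4);print(w,w2, 'tool x,y mm',(w-t)[:2]@x*1000,(w-t)[:2]@y*1000)
```

```text
[0.50344071 0.06316028 0.154     ] [0.50336806 0.06323046 0.15424846] tool x,y mm 6.143085640553078 1.9730405259351904
[0.49701568 0.06962058 0.154     ] [0.49960562 0.0671318  0.14399362] tool x,y mm 15.254391231375763 1.9486810528898986
[0.51075957 0.0558009  0.154     ] [0.51105487 0.05551428 0.15310684] tool x,y mm -4.23600119360385 2.0005447503962337
```

View pics/w8c.png

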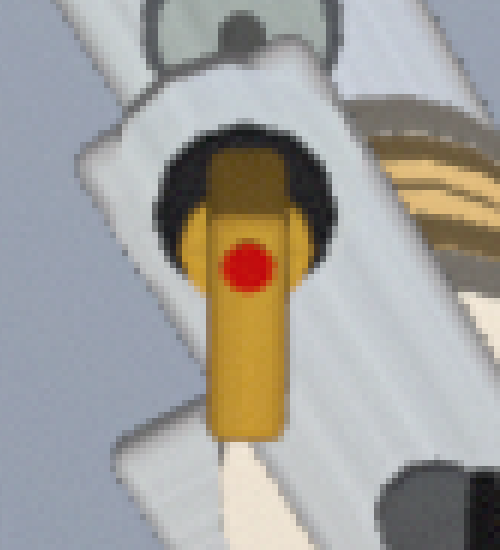

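move_arm(
  slide=[
    [0.02, 0.008, -0.1],
    [0.02, 0.008, -0.2],
    [0.02, 0.008, -0.3],
    [0.02, 0.008, -0.4],
    [0.02, 0.008, -0.5],
    [0.02, 0.008, -0.6],
    [0.02, 0.008, -0.7],
    [0.02, 0.008, -0.75],
  ],
  dr=[
    [0, 0, 0],
    [0, 0, 0],
    [0, 0, 0],
    [0, 0, 0],
    [0, 0, 0],
    [0, 0, 0],
    [0, 0, 0],
    [0, 0, 0],
  ],
  hand=[0.55, 0.55, 0.55, 0.55, 0.55, 0.55, 0.55, 0.55],
)

```text
time: 14.15
tool_pos: [0.5094, 0.0584, 0.1276]
tool_rot: [-0.0, 0.386, 0.922, -0.0]
contact_force: [0.9, -0.2, -0.3]
width: 0.451
```

move_arm(
  slide=[
    [0, 0, 0],
    [0, 0, 0],
    [0, 0, 0],
    [0, 0, 0],
    [0, 0, 0],
    [0, 0, 0],
    [0, 0, 0],
    [0, 0, 0],
  ],
  dr=[
    [0, 0, 0],
    [0, 0, 0],
    [0, 0, 0],
    [0, 0, 0],
    [0, 0, 0],
    [0, 0, 0],
    [0, 0, 0],
    [0, 0, 0],
  ],
  hand=[0.65, 0.75, 0.85, 0.9, 1, 1, 1, 1],
)

```text
time: 14.95
tool_pos: [0.5089, 0.0573, 0.1292]
tool_rot: [-0.0, 0.387, 0.922, -0.001]
contact_force: [-5.0, -3.6, 4.6]
width: 0.091
```

Run:
```python
from h import *
d=snap('wrist','w9'); s=arm.get_state(); print(s)
cv2.imwrite('pics/w9b.png',cv2.convertScaleAbs(cv2.resize(d['img'][:,:,::-1],None,fx=1.4,fy=1.4),alpha=1.5))
```

```text
{'time': 15.0, 'joint_positions': array([-0.41436711,  0.48185571,  0.30501408,  1.99830284, -0.21844811,
        0.69378244,  0.80410207]), 'joint_velocities': array([ 5.85360575e-04,  4.77921261e-04, -2.03543131e-03, -5.20962897e-05,
        2.81644544e-04, -8.68557966e-04,  1.25008701e-03]), 'joint_efforts': array([-1.71299569e+00, -5.65346217e+01,  3.64443228e+00, -2.16721827e+01,
       -8.43917448e-01, -1.40293144e+00,  6.33909542e-03]), 'tool_pos': array([0.50884165, 0.05736026, 0.1292048 ]), 'tool_rot': array([-4.45287969e-04,  3.86487024e-01,  9.22294533e-01, -6.14082921e-04]), 'contact_force': array([-3.76822355, -4.36590296,  4.90040184]), 'ft_torque': array([-0.83869989,  0.88728953, -0.01648495]), 'width': 0.09405808516044575}
```

View pics/w9b.png

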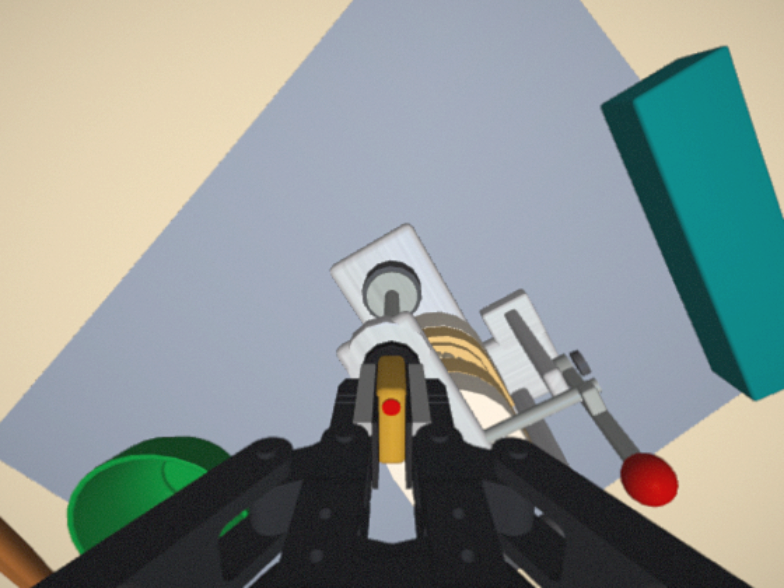

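move_arm(
  slide=[
    [0, 0, 0],
    [0, 0, 0],
    [0, 0, 0],
    [0, 0, 0],
    [0, 0, 0],
    [0, 0, 0],
    [0, 0, 0],
    [0, 0, 0],
  ],
  dr=[
    [0, 0, -0.08],
    [0, 0, -0.16],
    [0, 0, -0.25],
    [0, 0, -0.34],
    [0, 0, -0.42],
    [0, 0, -0.48],
    [0, 0, -0.5],
    [0, 0, -0.5],
  ],
  hand=[1, 1, 1, 1, 1, 1, 1, 1],
)

```text
time: 15.8
tool_pos: [0.5089, 0.0574, 0.1292]
tool_rot: [-0.0, 0.559, 0.829, -0.001]
contact_force: [-4.1, -3.4, 4.7]
width: 0.094
```

```bash
cat > st.py <<'E'
from h import *
s=arm.get_state();q=s['tool_rot'];print(s['time'],'yaw',np.degrees(2*np.arctan2(q[2],q[1]))-90,'j7',s['joint_positions'][6],s['tool_pos'],s['contact_force'],'T',s['ft_torque'],s['width'],'j',s['joint_positions'].round(2))
E
python3 st.py
```

```text
15.8 yaw 21.99385607156647 j7 0.5049105898717223 [0.50890372 0.0573634  0.12922439] [-4.07878126 -3.42206691  4.68947803] T [-0.81452735  0.84782784 -0.08667267] 0.0941915422598725 j [-0.49  0.5   0.42  2.   -0.31  0.7   0.5 ]
```

move_arm(
  slide=[
    [0, 0, 0],
    [0, 0, 0],
    [0, 0, 0],
    [0, 0, 0],
    [0, 0, 0],
    [0, 0, 0],
    [0, 0, 0],
    [0, 0, 0],
  ],
  dr=[
    [0, 0, -0.08],
    [0, 0, -0.16],
    [0, 0, -0.25],
    [0, 0, -0.34],
    [0, 0, -0.42],
    [0, 0, -0.48],
    [0, 0, -0.5],
    [0, 0, -0.5],
  ],
  hand=[1, 1, 1, 1, 1, 1, 1, 1],
)

```text
time: 16.6
tool_pos: [0.5089, 0.0574, 0.1292]
tool_rot: [-0.0, 0.71, 0.704, -0.001]
contact_force: [-4.2, -4.2, 4.0]
width: 0.086
```

```bash
python3 st.py
```

```text
16.6 yaw -0.5055179161636829 j7 0.20931110659202934 [0.50893785 0.05736263 0.12922619] [-4.21919416 -4.1807753   4.00329298] T [-0.83684632  0.95528124 -0.00383276] 0.08597255188300747 j [-0.57  0.52  0.54  2.   -0.4   0.72  0.21]
```

move_arm(
  slide=[
    [0, 0, 0],
    [0, 0, 0],
    [0, 0, 0],
    [0, 0, 0],
    [0, 0, 0],
    [0, 0, 0],
    [0, 0, 0],
    [0, 0, 0],
  ],
  dr=[
    [0, 0, -0.08],
    [0, 0, -0.16],
    [0, 0, -0.25],
    [0, 0, -0.34],
    [0, 0, -0.42],
    [0, 0, -0.48],
    [0, 0, -0.5],
    [0, 0, -0.5],
  ],
  hand=[1, 1, 1, 1, 1, 1, 1, 1],
)

```text
time: 17.4
tool_pos: [0.509, 0.0573, 0.1292]
tool_rot: [-0.0, 0.834, 0.552, -0.001]
contact_force: [-3.9, -3.6, 5.4]
width: 0.092
```

```bash
python3 st.py
python3 - <<'E'
from h import *
d=snap('wrist','w10')
cv2.imwrite('pics/w10b.png',cv2.convertScaleAbs(cv2.resize(d['img'][:,:,::-1],None,fx=1.4,fy=1.4),alpha=1.5))
E
```

```text
17.4 yaw -23.007584290485227 j7 -0.08379868618355216 [0.508951   0.05734623 0.12922612] [-3.85123233 -3.59939293  5.40525699] T [-0.88700892  0.89449034 -0.02476392] 0.09170322898249808 j [-0.64  0.55  0.66  2.01 -0.49  0.75 -0.08]
```

View pics/w10b.png

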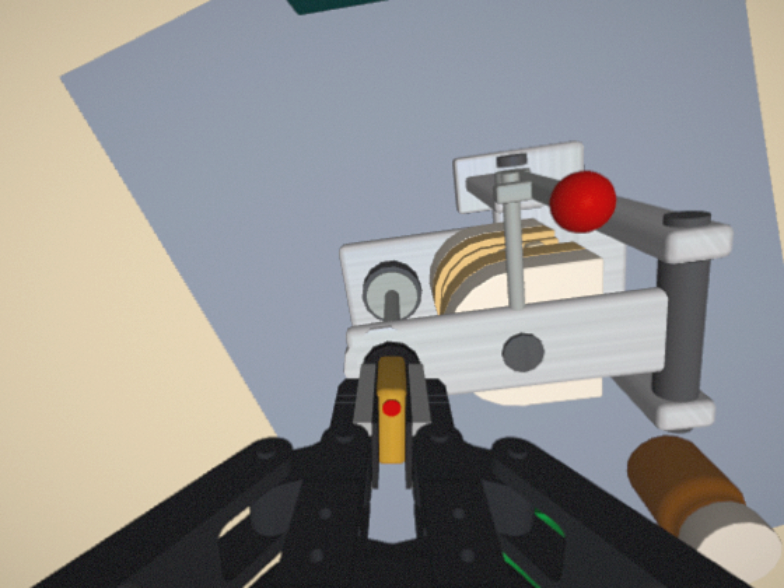

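move_arm(
  slide=[
    [0, 0, 0],
    [0, 0, 0],
    [0, 0, 0],
    [0, 0, 0],
    [0, 0, 0],
    [0, 0, 0],
    [0, 0, 0],
    [0, 0, 0],
  ],
  dr=[
    [0, 0, -0.08],
    [0, 0, -0.16],
    [0, 0, -0.25],
    [0, 0, -0.34],
    [0, 0, -0.42],
    [0, 0, -0.48],
    [0, 0, -0.5],
    [0, 0, -0.5],
  ],
  hand=[1, 1, 1, 1, 1, 1, 1, 1],
)

```text
time: 18.25
tool_pos: [0.509, 0.0573, 0.1292]
tool_rot: [0.0, 0.926, 0.379, -0.001]
contact_force: [-5.3, -4.9, 5.4]
width: 0.09
```

```bash
python3 st.py
```

```text
18.25 yaw -45.50931563192027 j7 -0.3755620757166075 [0.50898218 0.05734013 0.12921996] [-5.25024483 -4.88061744  5.35299377] T [-0.94954645  0.91513693 -0.03665348] 0.08984780454605203 j [-0.71  0.59  0.78  2.01 -0.58  0.78 -0.38]
```

move_arm(
  slide=[
    [0, 0, 0],
    [0, 0, 0],
    [0, 0, 0],
    [0, 0, 0],
    [0, 0, 0],
    [0, 0, 0],
    [0, 0, 0],
    [0, 0, 0],
  ],
  dr=[
    [0, 0, -0.08],
    [0, 0, -0.16],
    [0, 0, -0.25],
    [0, 0, -0.34],
    [0, 0, -0.42],
    [0, 0, -0.48],
    [0, 0, -0.5],
    [0, 0, -0.5],
  ],
  hand=[1, 1, 1, 1, 1, 1, 1, 1],
)

```text
time: 19.05
tool_pos: [0.509, 0.0573, 0.1292]
tool_rot: [0.0, 0.982, 0.191, -0.0]
contact_force: [-5.0, -4.0, 5.3]
width: 0.093
```

```bash
python3 st.py
```

```text
19.05 yaw -68.00526444358478 j7 -0.6677916098224759 [0.50899452 0.05730802 0.12923043] [-4.96350604 -3.99872213  5.29087307] T [-0.97449111  0.92701574 -0.02316219] 0.09257554100531325 j [-0.76  0.63  0.89  2.01 -0.67  0.83 -0.67]
```

move_arm(
  slide=[
    [0, 0, 0],
    [0, 0, 0],
    [0, 0, 0],
    [0, 0, 0],
    [0, 0, 0],
    [0, 0, 0],
    [0, 0, 0],
    [0, 0, 0],
  ],
  dr=[
    [0, 0, -0.08],
    [0, 0, -0.16],
    [0, 0, -0.25],
    [0, 0, -0.34],
    [0, 0, -0.42],
    [0, 0, -0.48],
    [0, 0, -0.5],
    [0, 0, -0.5],
  ],
  hand=[1, 1, 1, 1, 1, 1, 1, 1],
)

```text
time: 19.85
tool_pos: [0.509, 0.0573, 0.1292]
tool_rot: [0.0, 1.0, -0.004, -0.0]
contact_force: [-4.0, -5.0, 4.5]
width: 0.093
```

```bash
python3 st.py
```

```text
19.85 yaw -90.50838003151917 j7 -0.9631048445216854 [0.50901128 0.0572797  0.12923809] [-4.01062595 -4.9769987   4.53008472] T [-0.99474226  0.91686299 -0.03879696] 0.093103984331606 j [-0.81  0.68  1.01  2.01 -0.76  0.88 -0.96]
```

move_arm(
  slide=[
    [0, 0, 0],
    [0, 0, 0],
    [0, 0, 0],
    [0, 0, 0],
    [0, 0, 0],
    [0, 0, 0],
    [0, 0, 0],
    [0, 0, 0],
  ],
  dr=[
    [0, 0, -0.04],
    [0, 0, -0.08],
    [0, 0, -0.12],
    [0, 0, -0.16],
    [0, 0, -0.2],
    [0, 0, -0.22],
    [0, 0, -0.22],
    [0, 0, -0.22],
  ],
  hand=[1, 1, 1, 1, 1, 1, 1, 1],
)

```text
time: 20.65
tool_pos: [0.509, 0.0573, 0.1293]
tool_rot: [0.0, 0.996, -0.09, -0.0]
contact_force: [-3.7, -4.8, 4.5]
width: 0.092
```

```bash
python3 st.py
```

```text
20.65 yaw -100.37665036419166 j7 -1.094304835138342 [0.50900765 0.05727899 0.12925526] [-3.66852043 -4.79973247  4.4542387 ] T [-1.02788612  0.96258243 -0.07320646] 0.09221117491601011 j [-0.83  0.71  1.05  2.01 -0.8   0.91 -1.09]
```

move_arm(
  slide=[
    [0, 0, 0],
    [0, 0, 0],
    [0, 0, 0],
    [0, 0, 0],
    [0, 0, 0],
    [0, 0, 0],
    [0, 0, 0],
    [0, 0, 0],
  ],
  dr=[
    [0, 0, -0.03],
    [0, 0, -0.06],
    [0, 0, -0.09],
    [0, 0, -0.12],
    [0, 0, -0.15],
    [0, 0, -0.18],
    [0, 0, -0.2],
    [0, 0, -0.2],
  ],
  hand=[1, 1, 1, 1, 1, 1, 1, 1],
)

```text
time: 21.45
tool_pos: [0.509, 0.0574, 0.1293]
tool_rot: [0.001, 0.986, -0.167, -0.0]
contact_force: [-5.3, -5.3, 5.8]
width: 0.094
```

```bash
python3 st.py;python3 - <<'E'
from h import *
d=snap('wrist','w11')
cv2.imwrite('pics/w11b.png',cv2.convertScaleAbs(cv2.resize(d['img'][:,:,::-1],None,fx=1.4,fy=1.4),alpha=1.5))
E
```

```text
21.45 yaw -109.22867564393749 j7 -1.2140272918327182 [0.5090242  0.05740093 0.12928145] [-5.27714648 -5.34927016  5.78693113] T [-1.11489078  1.05725022  1.46284438] 0.09394439071020645 j [-0.85  0.73  1.1   2.01 -0.83  0.94 -1.21]
```

View pics/w11b.png

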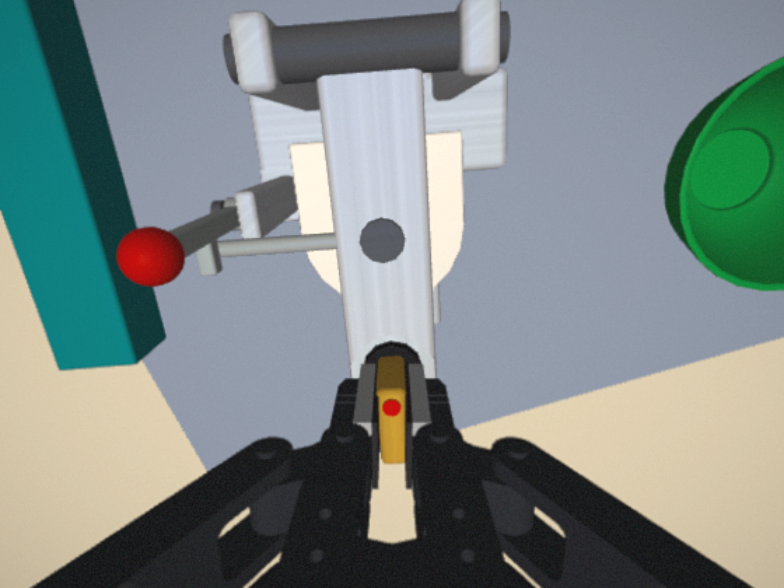

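move_arm(
  slide=[
    [0, 0, 0],
    [0, 0, 0],
    [0, 0, 0],
    [0, 0, 0],
    [0, 0, 0],
    [0, 0, 0],
    [0, 0, 0],
    [0, 0, 0],
  ],
  dr=[
    [0, 0, 0],
    [0, 0, 0],
    [0, 0, 0.02],
    [0, 0, 0.03],
    [0, 0, 0.04],
    [0, 0, 0.04],
    [0, 0, 0.04],
    [0, 0, 0.04],
  ],
  hand=[1, 1, 1, 1, 1, 1, 1, 1],
)

```text
time: 22.3
tool_pos: [0.509, 0.0573, 0.1293]
tool_rot: [0.001, 0.988, -0.152, -0.0]
contact_force: [-5.0, -5.2, 5.1]
width: 0.093
```

```bash
python3 st.py
```

```text
22.3 yaw -107.44613027678619 j7 -1.1897377399472255 [0.50903219 0.05734299 0.12925351] [-4.99868824 -5.189959    5.11572153] T [-1.12904811  0.98775886  1.05358645] 0.09349390617127373 j [-0.85  0.73  1.09  2.01 -0.82  0.93 -1.19]
```

move_arm(
  slide=[
    [0, 0, 0],
    [0, 0, 0],
    [0, 0, 0],
    [0, 0, 0],
    [0, 0, 0],
    [0, 0, 0],
    [0, 0, 0],
    [0, 0, 0],
  ],
  dr=[
    [0, 0, 0.01],
    [0, 0, 0.02],
    [0, 0, 0.03],
    [0, 0, 0.04],
    [0, 0, 0.04],
    [0, 0, 0.04],
    [0, 0, 0.04],
    [0, 0, 0.04],
  ],
  hand=[1, 1, 1, 1, 1, 1, 1, 1],
)

```text
time: 23.1
tool_pos: [0.509, 0.0573, 0.1292]
tool_rot: [0.0, 0.991, -0.137, -0.0]
contact_force: [-4.7, -5.6, 4.2]
width: 0.094
```

```bash
python3 st.py
```

```text
23.1 yaw -105.72525596046061 j7 -1.1662010825543525 [0.50900234 0.05730531 0.12924537] [-4.74235983 -5.64920398  4.17917382] T [-1.08685577  0.95730796  0.42703208] 0.09449668601363098 j [-0.84  0.72  1.08  2.01 -0.82  0.93 -1.17]
```

Torque falls from 1.46 to 0.43 N m and extrapolates to zero near yaw −104.5°. That puts the seat there and the quarter-turn target at about −14.5°.

move_arm(
  slide=[
    [0, 0, 0],
    [0, 0, 0],
    [0, 0, 0],
    [0, 0, 0],
    [0, 0, 0],
    [0, 0, 0],
    [0, 0, 0],
    [0, 0, 0],
  ],
  dr=[
    [0, 0, 0.1],
    [0, 0, 0.2],
    [0, 0, 0.3],
    [0, 0, 0.4],
    [0, 0, 0.5],
    [0, 0, 0.6],
    [0, 0, 0.67],
    [0, 0, 0.7],
  ],
  hand=[1, 1, 1, 1, 1, 1, 1, 1],
)

```text
time: 23.9
tool_pos: [0.509, 0.0573, 0.1292]
tool_rot: [0.0, 0.99, 0.138, -0.0]
contact_force: [-4.8, -4.3, 3.9]
width: 0.091
```

move_arm(
  slide=[
    [0, 0, 0],
    [0, 0, 0],
    [0, 0, 0],
    [0, 0, 0],
    [0, 0, 0],
    [0, 0, 0],
    [0, 0, 0],
    [0, 0, 0],
  ],
  dr=[
    [0, 0, 0.1],
    [0, 0, 0.2],
    [0, 0, 0.3],
    [0, 0, 0.4],
    [0, 0, 0.5],
    [0, 0, 0.6],
    [0, 0, 0.67],
    [0, 0, 0.7],
  ],
  hand=[1, 1, 1, 1, 1, 1, 1, 1],
)

```text
time: 24.7
tool_pos: [0.509, 0.0573, 0.1293]
tool_rot: [-0.0, 0.916, 0.401, -0.0]
contact_force: [-4.0, -4.1, 4.0]
width: 0.09
```

```bash
python3 st.py
```

```text
24.7 yaw -42.65619612709189 j7 -0.3375825776486108 [0.50897371 0.05734229 0.12926223] [-4.04268975 -4.08733056  4.03452996] T [-0.89922166  0.89096043 -0.10667829] 0.09046018609565869 j [-0.7   0.58  0.76  2.01 -0.57  0.78 -0.34]
```

move_arm(
  slide=[
    [0, 0, 0],
    [0, 0, 0],
    [0, 0, 0],
    [0, 0, 0],
    [0, 0, 0],
    [0, 0, 0],
    [0, 0, 0],
    [0, 0, 0],
  ],
  dr=[
    [0, 0, 0.1],
    [0, 0, 0.2],
    [0, 0, 0.3],
    [0, 0, 0.4],
    [0, 0, 0.5],
    [0, 0, 0.58],
    [0, 0, 0.62],
    [0, 0, 0.63],
  ],
  hand=[1, 1, 1, 1, 1, 1, 1, 1],
)

```text
time: 25.5
tool_pos: [0.5089, 0.0573, 0.1292]
tool_rot: [-0.0, 0.79, 0.613, -0.0]
contact_force: [-4.0, -4.0, 3.7]
width: 0.093
```

move_arm(
  slide=[
    [0, 0, 0],
    [0, 0, 0],
    [0, 0, 0],
    [0, 0, 0],
    [0, 0, 0],
    [0, 0, 0],
    [0, 0, 0],
    [0, 0, 0],
  ],
  dr=[
    [0, 0, 0],
    [0, 0, 0],
    [0, 0, 0],
    [0, 0, 0],
    [0, 0, 0],
    [0, 0, 0],
    [0, 0, 0],
    [0, 0, 0],
  ],
  hand=[1, 1, 1, 1, 1, 1, 1, 1],
)

```text
time: 26.3
tool_pos: [0.5089, 0.0574, 0.1292]
tool_rot: [-0.0, 0.79, 0.613, -0.001]
contact_force: [-4.7, -4.6, 5.7]
width: 0.093
```

```bash
python3 st.py
python3 - <<'E'
from h import *
d=snap('wrist','w12')
cv2.imwrite('pics/w12b.png',cv2.convertScaleAbs(cv2.resize(d['img'][:,:,::-1],None,fx=1.4,fy=1.4),alpha=1.5))
for t in ('top','side'): snap(t,t+'1')
a=load('top0')['img'];b=load('top1')['img']
cv2.imwrite('pics/cmp.png',np.vstack([a[100:300,150:430],b[100:300,150:430]])[:,:,::-1])
E
python3 st.py
```

```text
26.3 yaw -14.409409263916885 j7 0.028756086814765998 [0.50894567 0.05738961 0.12923697] [-4.74066414 -4.61670009  5.66820647] T [-0.84350977  0.83883913  0.01249488] 0.09273788705058236 j [-0.61  0.54  0.61  2.   -0.45  0.74  0.03]
26.45 yaw -14.41205725543125 j7 0.028721291797389987 [0.50892919 0.05738805 0.1292226 ] [-4.71995959 -4.63760202  5.14834437] T [-0.8263282   0.85952644  0.1218145 ] 0.09315472694480721 j [-0.61  0.54  0.61  2.   -0.45  0.74  0.03]
```

View pics/w12b.png

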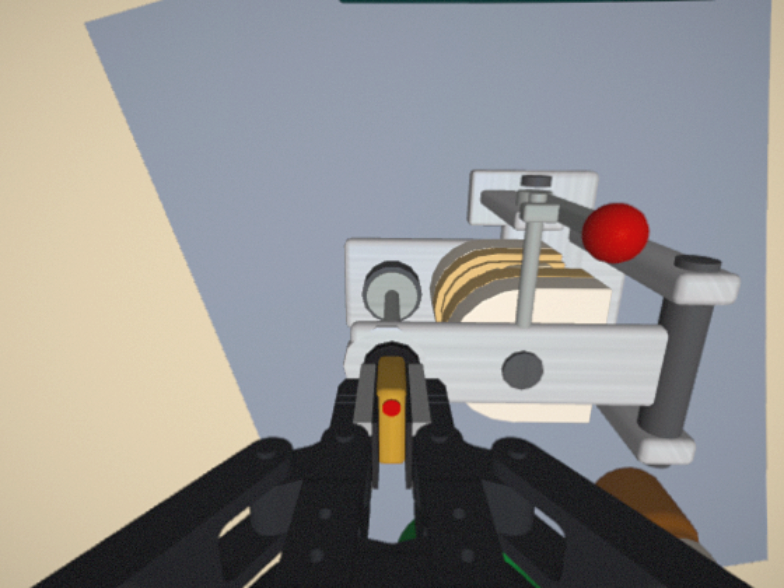

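View pics/cmp.png

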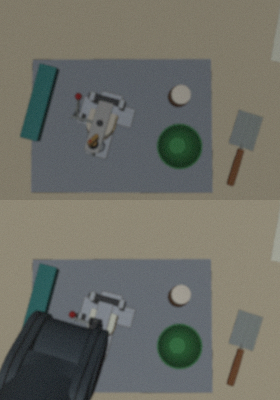

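```bash
python3 -c "
from cell import arm
print(arm.hand_in())"
```

```text
the job is handed in; nothing more can be done
None
```

The job was handed in at 26.5 s, and no check failed. The gripper is holding the paddle still, a quarter turn off its seat, so you can tighten the lock ring.

- **Upper arm:** I pressed it shut. The fingertips stopped at 113.9 mm under 28 N, against a closed height of 114 mm.
- **Latch:** I pushed it forward to its firm stop. The ball measured within about 3 mm of upright, a lean of less than 0.05 rad, and the last wrist picture shows the hook over the pin.
- **Stop screw:** I turned it clockwise about 150° until the torque jumped to 1.46 N m. Unloading it put the seat near yaw −104.5°. I then backed it off to −14.4°, about 90° (1.57 rad).
- **Grip:** The paddle was still square in the fingers at the end. The two state readings taken 0.15 s apart just before hand-in were at the same angle. The opening read about 8 mm on the 9 mm paddle. I had no direct reading of the grip force, which is fixed at half the maximum.
- **Bystanders:** The final top picture shows the bowl, jar and spatula unmoved. The carton was partly hidden behind the arm there, but its visible end had not moved and nothing came near it.
- **Disagreement:** The top and wrist cameras differed by about 4 mm on the articulator's sideways position. I went with the wrist view, and the fingers then lined up with the arm, ball and paddle.

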